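Weigh a closed sharps bin on a hook scale

TASK

Weigh the closed yellow sharps bin for the waste log: hang it by its handle on the hook of the spring scale so gently that the hook neither drops nor bounces when you let go, and leave it hanging free, untouched, until the pointer has stood still for a good second. Then lift it off as gently, without letting the hook snap back, and set the bin down upright in the round well of the blue holder on the side table. Do not knock the scale, do not pull its hook down to the stop, do not drop or tip the bin, and leave the things around it where they are.

Things in the scene. Friction and masses are not known exactly. Their poses are not given: they have to be found in the camera images.
- sharps_bin: Closed yellow round sharps bin to be weighed, red lid and rigid red handle; origin under its centre, z up. 91 mm wide at the lid (foot 76), lid top 100 mm up, 154 mm high in all. Mass unknown, 0.16 to 0.81 kg. The handle is an upright loop in the bin's x-z plane, fixed on the lid's middle; the hook goes through it along the bin's y. A half turn makes no difference.
- bin_handle (a point): Grip point: middle of the handle loop, between its two flat-sided legs, 128 mm above the bin's underside. Grip across the legs (outer faces 48 mm apart along the bin's x; each 10 mm wide, 14 mm deep along y). Fingertips may reach down to 105 mm above the bin's underside. Axes as the bin's.
- bin_bar (a point): Middle of the underside of the 9 mm round bar that joins the tops of the legs, 148 mm above the bin's underside (a shallow peak); this rests on the hook. The window below it is 28 mm wide and 48 mm high, down to the lid.
- scale: Bench spring scale, fixed: white case 56 mm deep (x), 92 mm wide (y), 268 mm high on a 104 x 134 mm foot, round dial (0.9 kg full scale) facing its -x, hook out of its right side, towards the scale's own -y. Origin on the surface under the middle of the case.
- scale_hook: The scale's hook: an 8 mm steel rod along the scale's y, 246 mm above the surface where it leaves the case; it dips and ends in an upturned tip. Moves straight up and down with the load, does not turn or give sideways. Axes as the scale's; when empty its origin is the scale's origin.
- hook_seat (a point): Bottom of the hook's dip, top of the rod, where the bar rests: 131 mm from the case's middle along the scale's -y, 85 mm from the case's side, 238 mm up when empty. Dip 14 mm long at its bottom. The tip is 23 mm farther along -y (end at 27 mm) and 16 mm above the seat; rod underside 8 mm below the seat. A loop goes on over the tip, moving along the scale's +y.
- scale_pull (a joint): How far the hook has been pulled down, m: 0 empty, spring of 140 N/m (7 mm for each 100 g), lightly damped, bottom stop at 0.065. The dial's pointer follows it.
- bin_holder: Blue holder on the side table, fixed: 128 mm square foot, with a round well; origin at the centre of its underside. The well's rim is 28 mm high, 110 mm wide outside, 98 mm wide inside, open at the top.
- holder_floor (a point): Centre of the floor of the holder's well, 6 mm above the table.
- bottle_green: Green bottle, 64 mm wide, 160 mm high, loose, stays where it is; origin under its centre.
- tape_roll_1: Roll of white tape lying flat, 48 mm wide, 25 mm high, loose, stays where it is; origin under its centre.
- needle_holder_1: Cream needle holder standing on its flange, 31 mm wide, 54 mm high, loose, stays where it is; origin under its centre.

How it is judged (in metres and radians):
On the way:
1. the bin hangs free by its handle bar from the hook, let go by the robot, and the hook and the bin stand still for 1 s (contact force between sharps_bin and the arm below 0.05 N and contact force between sharps_bin and the fingers below 0.05 N and contact force between sharps_bin and scale_hook above 1 N and distance between bin_bar and hook_seat below 0.014 m and value of joint scale_pull above 0.008 m and velocity of joint scale_pull between -0.012 and 0.012 m/s and angle between sharps_bin's own z axis and vertical below 0.2 rad and linear speed of sharps_bin below 0.04 m/s), for 1 s.
At the end, for the whole second after the job is handed in: The bin stands upright (within 0.08 rad) and still on the floor of the holder's well (within 4 mm in height, 16 mm of its centre), released, and the scale's hook is empty and back at its top (within 4 mm) (horizontal distance between sharps_bin and holder_floor below 0.016 m and z of sharps_bin in the frame of holder_floor between -0.003 and 0.004 m and angle between sharps_bin's own z axis and vertical below 0.08 rad and linear speed of sharps_bin below 0.02 m/s and value of joint scale_pull below 0.004 m and velocity of joint scale_pull below 0.012 m/s and contact force between sharps_bin and scale below 0.05 N); the robot touches nothing.
It fails at once if the hook drops, bounces or snaps back: it moves faster than 0.1 m/s, or faster than 0.06 m/s while no finger is on the bin (velocity of joint scale_pull above 0.1 m/s or velocity of joint scale_pull below -0.1 m/s or (contact force between sharps_bin and the fingers below 0.05 N and (velocity of joint scale_pull above 0.06 m/s or velocity of joint scale_pull below -0.06 m/s))).
It fails at once if the hook is pulled down to its stop (beyond 62 mm), or loaded or pushed with more than 14 N (value of joint scale_pull above 0.062 m or contact force between anything else and scale_hook above 14 N).
It fails at once if the robot pushes the scale with more than 8 N (contact force between any of the fingers, the arm and scale above 8 N).
It fails at once if the bin is tipped by more than 0.5 rad, or dropped (faster than 0.4 m/s with no finger on it) (angle between sharps_bin's own z axis and vertical above 0.5 rad or (contact force between sharps_bin and the fingers below 0.05 N and linear speed of sharps_bin above 0.4 m/s)).
It fails at once if the green bottle, the tape roll or the needle holder is moved by more than 25 mm (distance of any of bottle_green, tape_roll_1, needle_holder_1 from where it was at the start of the episode above 0.025 m).
It also fails if it takes over 72 s, if anything falls off the work surface, if the arm or the gripper's body presses on something with over 40 N, if the wrist force passes 120 N, or if a joint passes its speed limit or range.

ROBOT

A 6-joint arm with a two-finger parallel gripper is mounted at the origin on a cart in front of the work surface, level with it; the furniture and walls round the work are solid. World frame = base frame: x ahead of the robot, y to its left, z up, the work surface at z = 0. Lengths are in m, angles in degrees, forces in N, time in s.
With the tool pointing down it reaches from about 0.25 to 0.725 m from the base axis. Payload 9.7 kg.
Tool frame: the origin (TCP) lies at the very end of the fingers, on their centre line; the grasp point (between the pads) lies 19 mm behind it (bot.grip_point_offset is the distance from the TCP to the grasp point, in m); y points along the fingers, x is the direction in which the jaws open and shut, and the axes are right-handed (so a half turn about y gives the same grasp; the last joint's range is limited). The gripper opens to 85 mm and grips with 20 to 120 N. Pads are 22 mm wide; open, the fingers measure 114 mm over their backs; the gripper's body (76 mm by 85 mm) begins 54 mm behind the grasp point. The pads swing forward as they close: fully open they stand 13 mm farther back than shut.
Start: joints at [76.433, 4.979, 10.078, 95.1, 0, 90], TCP at [0.129, 0.535, 0.231] pointing down, gripper open.
Joint ranges: [-179.16, 179.16], [-48.56, 103.87], [-65.8, 70.77], [-126.05, 130.52], [-82.76, 87.17], [-180, 180]. Speed limits (degrees/s): [127.2, 127.2, 147.25, 180, 180, 180].

INTERFACE

Orientations are given as [roll, pitch, yaw] about the fixed x, y, z axes, in that order (R = Rz(yaw) Ry(pitch) Rx(roll)).
In Python, from workcell import bot gives the robot as it stands.
- The arm moves only by the shell command python3 -m inch 'ROWS' [FORCE]. ROWS is JSON, a list of rows, each a list of 3 entries, a list of its own where there are three numbers: the shift along the tool's x, y, z in mm, then the turn, a rotation vector about the tool's x, y, z in rad, then the finger opening in mm, from 0 to 85.4. In form: [[[x, y, z], [ax, ay, az], grip], ...]. A call has 1 to 20 rows; each row is the pose to reach, as a shift and turn from the pose measured when the call began, along the tool's axes at that moment; what a row does not reach only later rows make up. A row lasts 1/10 s, in which the tool goes at most 50 mm and 8.59 degrees, less where a joint would pass 70% of its speed; a pose out of reach is approached as far as the arm can. A call with a gripper value outside its range is refused whole. The fingers move at their own pace and stop on an object; FORCE is the grip in N (left out, the last holds). Time passes only in rows, so rows that repeat a pose let the fingers close. It gives the time, the measured TCP pose, the force and the opening at its end, in the units of the state.
- bot.get_obs(): the state, without advancing time (a new reading comes with each control period).
- bot.camera(name): name is "side" or "top" or "wrist"; returns a dict with "frame" (420x560x3 uint8, red, green, blue), "mtx" (3x3 intrinsics, pixels), "origin" and "orientation" of the camera in the world. Camera axes: x right, y down, z forward; pixel columns grow to the right and rows downward; lengths in m; the calibration is good to about 2 mm. The wrist camera is an equidistant fisheye: a pixel r from the principal point sees the ray r / f radians off the axis. A picture is of the moment at which its call begins. There is no depth.
- bot.job_done(): hands the job in, once; it reports no verdict.
Trained networks look in a picture, given as the dict that the camera call returned (one of the last four; its "shot" number tells which), for a name from the list of things; names that differ only in an ending like _2 or _b are one class to them, and where a whole thing is asked for, a point or a joint stands for the part that bears it (a point fixed in the world has none). Each returns a list of dicts, best first, with "confidence" (0 to 1); they miss things now and then, are a little off and sometimes report something else, mostly with a low value. They report only what shows in the picture. A call takes as long as a camera call.
- bot.search_frame(picture, name): "box" ([left, top, right, bottom] in pixels, round what is visible of it).
- bot.cut_out(picture, name): "region" (420x560 bool, what is visible of it) and "box" ([left, top, right, bottom] in pixels, round what is visible of it).
The state is a dict: "time": time; "q": joint angles; "qd": joint speeds; "joint_efforts": joint torques, N m; "ee_pos": TCP position; "tcp_rot": TCP orientation; "wrist_force": force on the tool from outside, world axes, zero at the start; "torque": the same for the moment, N m; "opening": finger opening in m.
Only numpy, scipy, OpenCV 4.12 (cv2) and the standard library are available. Lean on these libraries where they do the work, as an engineer would, in place of code of your own. Each camera call takes 0.05 s, during which the arm holds its last target. There are 200 camera calls.

## Working session

There is one attempt and no reset: what is moved stays moved. The work goes in short steps, Python scripts to look and compute and a shell command to move; the robot and the scene stay as the last step left them, time stands still between calls to the robot, and variables do not carry over. Pictures are saved under pics/ and viewed, about 8 in all and at most 12, crops included, and the job is handed in when it is done.

```bash
ls; mkdir -p pics; cat > h.py <<'E'
import numpy as np, cv2
from scipy.spatial.transform import Rotation as R
from workcell import bot
def cam(n):
    p=bot.camera(n); return p
def save(p,f): cv2.imwrite('pics/'+f,cv2.cvtColor(p['frame'],cv2.COLOR_RGB2BGR))
E
python3 - <<'E'
from h import *
print(bot.get_obs())
ims=[]
for n in ['side','top','wrist']:
    p=cam(n); save(p,n+'0.png')
    print(n,p['mtx'],p['origin'],p['orientation'])
    for k in ['sharps_bin','bin_handle','scale','scale_hook','bin_holder','bottle_green','tape_roll_1','needle_holder_1']:
        r=bot.search_frame(p,k)
        print(k,[(np.round(d['confidence'],2),np.round(d['box']).tolist()) for d in r[:2]])
E
```

```text
pics
{'time': 0.0, 'q': array([ 7.64305010e+01,  5.00933273e+00,  1.00346337e+01,  9.50995253e+01,
       -2.05988223e-03,  9.00029318e+01]), 'qd': array([-0.01623876,  0.02839849, -0.04965149,  0.08556082, -0.05816766,
        0.0316745 ]), 'joint_efforts': array([ 2.56530820e-04, -5.20391142e+01,  4.64804471e+01,  1.62470917e-02,
        1.49394396e-05, -2.96228876e-06]), 'ee_pos': array([0.1289995 , 0.53442109, 0.23060164]), 'tcp_rot': array([-9.00020637e+01,  7.42241818e-02,  7.64275693e+01]), 'wrist_force': array([-0.05165679,  0.15103652,  0.06864396]), 'torque': array([-0.00914914,  0.02753579, -0.00620918]), 'opening': 0.08566286615856367}
side [[458.85493913   0.         279.87697874]
 [  0.         458.85493913 202.53949808]
 [  0.           0.           1.        ]] [ 0.25282647 -1.1033539   0.74550718] [-118.04898011   -0.67011212  -15.66218676]
sharps_bin [(np.float64(0.9), [236.0, 196.0, 267.0, 257.0]), (np.float64(0.37), [230.0, 117.0, 269.0, 202.0])]
bin_handle [(np.float64(0.69), [238.0, 200.0, 270.0, 252.0])]
scale [(np.float64(0.81), [232.0, 116.0, 269.0, 200.0])]

[... 618 characters left out ...]
64(0.82), [262.0, 224.0, 290.0, 252.0])]
scale [(np.float64(0.78), [125.0, 194.0, 197.0, 249.0])]
scale_hook [(np.float64(0.57), [160.0, 190.0, 198.0, 206.0])]
bin_holder [(np.float64(0.98), [362.0, 230.0, 405.0, 273.0])]
bottle_green [(np.float64(0.82), [162.0, 165.0, 191.0, 195.0])]
tape_roll_1 [(np.float64(0.42), [213.0, 264.0, 230.0, 284.0])]
needle_holder_1 []
wrist [[325.1922621    0.         277.26391355]
 [  0.         325.1922621  210.0539222 ]
 [  0.           0.           1.        ]] [0.06359521 0.55116002 0.37444479] [ 1.64630349e+02 -1.40840310e-02  7.64510410e+01]
sharps_bin []
bin_handle []
scale []
scale_hook []
bin_holder []
bottle_green []
tape_roll_1 []
needle_holder_1 []
```

```bash
python3 - <<'E'
import cv2,numpy as np
a=cv2.imread('pics/side0.png')[90:370,180:380]; b=cv2.imread('pics/top0.png')[140:310,100:430]
a=cv2.resize(a,None,fx=2.1,fy=2.1); b=cv2.resize(b,(780,402)); 
cv2.imwrite('pics/a.png',a);cv2.imwrite('pics/b.png',b)
E
```

```text
(no output)
```

View pics/a.png

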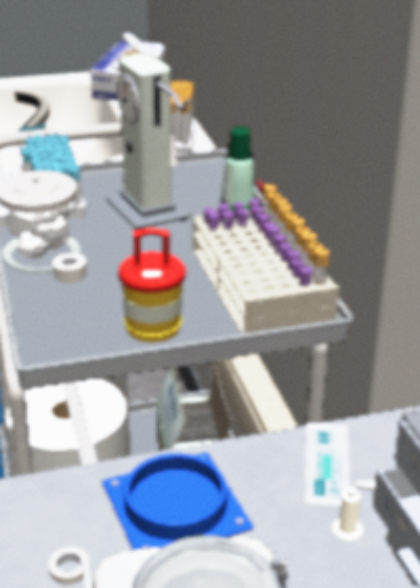

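View pics/b.png

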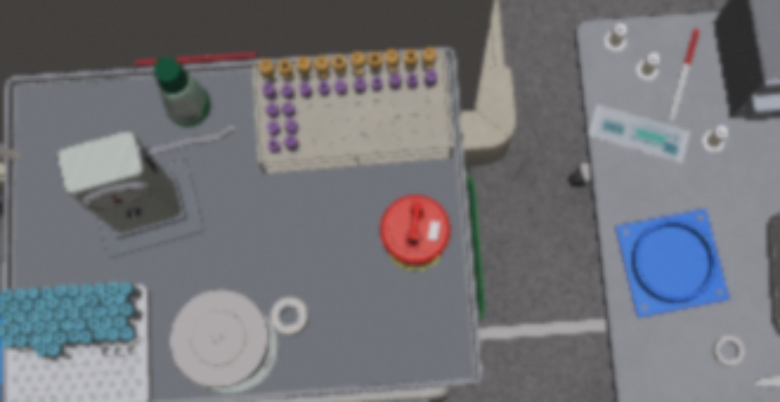

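```bash
cat >> h.py <<'E'
K={'side':(np.array([[458.855,0,279.877],[0,458.855,202.539],[0,0,1]]),[0.25282647,-1.1033539,0.74550718],[-118.04898011,-0.67011212,-15.66218676]),
'top':(np.array([[494.697,0,274.622],[0,494.697,215.688],[0,0,1]]),[0.19327048,0.02904578,1.56798855],[-166.213596,-0.139831562,-94.0091415])}
def ray(n,u,v):
    M,o,e=K[n]; d=R.from_euler('xyz',e,degrees=True).as_matrix()@np.linalg.inv(M)@[u,v,1]
    return np.array(o),d/np.linalg.norm(d)
def atz(n,u,v,z):
    o,d=ray(n,u,v); return o+d*(z-o[2])/d[2]
def proj(n,X):
    M,o,e=K[n]; c=M@(R.from_euler('xyz',e,degrees=True).as_matrix().T@(np.array(X)-o)); return c[:2]/c[2]
def tri(a,b):
    (o1,d1),(o2,d2)=ray('side',*a),ray('top',*b)
    A=np.c_[d1,-d2]; s,t=np.linalg.lstsq(A,o2-o1,rcond=None)[0]
    return (o1+s*d1+o2+t*d2)/2, np.linalg.norm(o1+s*d1-o2-t*d2)
E
python3 - <<'E'
from h import *
np.set_printoptions(precision=4,suppress=True)
S=lambda x,y:(180+x/2.1,90+y/2.1); T=lambda x,y:(100+x*330/780,140+y*170/402)
for n,a,b in [('holder rim',(177,490),(672,262)),('handle top',(151,232),(415,208)),('bottle cap',(240,130),(170,72)),('hook tip',(185,105),(232,127)),('tape',(70,265),(290,315)),('case top front-left',(123,62),(60,165)),('caseTop centre',(146,65),(100,162)),('needle',(349,493),(715,135))]:
    print(n,*tri(S(*a),T(*b)))
print('base',proj('top',[0,0,0]),proj('top',[0.129,.535,.23]),proj('side',[0.129,.535,.23]))
print('lid',atz('top',*T(415,230),0.1))
E
```

```text
holder rim [ 0.4364 -0.3407  0.0184] 0.005165547930512026
handle top [0.4958 0.0017 0.1513] 0.013404024842398122
bottle cap [0.7017 0.2987 0.1582] 0.005452945888744063
hook tip [0.592  0.2114 0.2441] 0.00533578072927095
tape [0.3991 0.1742 0.0172] 0.0011442241849364278
case top front-left [0.5471 0.4106 0.2541] 0.024366722031696247
caseTop centre [0.5611 0.3625 0.259 ] 0.004678123460006471
needle [ 0.602  -0.4152  0.0414] 0.004835009988702072
base [287.5667 402.8422] [ 79.2006 376.8329] [117.3284 123.2174]
lid [0.4851 0.0021 0.1   ]
```

```bash
python3 -m inch '[[[-435,-100,-473],[0,-1.81,0],85],[[-435,-100,-473],[0,-1.81,0],85],[[-435,-100,-473],[0,-1.81,0],85],[[-435,-100,-473],[0,-1.81,0],85],[[-435,-100,-473],[0,-1.81,0],85],[[-435,-100,-473],[0,-1.81,0],85],[[-435,-100,-473],[0,-1.81,0],85],[[-435,-100,-473],[0,-1.81,0],85],[[-435,-100,-473],[0,-1.81,0],85],[[-435,-100,-473],[0,-1.81,0],85],[[-435,-100,-473],[0,-1.81,0],85],[[-435,-100,-473],[0,-1.81,0],85],[[-435,-100,-473],[0,-1.81,0],85],[[-435,-100,-473],[0,-1.81,0],85],[[-435,-100,-473],[0,-1.81,0],85],[[-435,-100,-473],[0,-1.81,0],85]]'
python3 - <<'E'
from h import *
np.set_printoptions(precision=4,suppress=True)
T=lambda x,y:(100+x*330/780,140+y*170/402)
print('rack corners @z .07',*[atz('top',*T(*c),.07) for c in [(255,60),(260,165),(452,155)]])
o=bot.get_obs(); print(o)
p=cam('wrist'); save(p,'w1.png'); print(p['origin'],p['orientation'])
for k in ['sharps_bin','bin_handle','scale_hook','tape_roll_1']:
    print(k,[(round(d['confidence'],2),np.round(d['box']).tolist()) for d in bot.cut_out(p,k)[:2]])
E
```

```text
time: 2.95
ee_pos: [0.4885, -0.0024, 0.3308]
tcp_rot: [-90.0, -0.0, 179.9]
wrist_force: [0.3, 1.4, 0.1]
opening: 0.0847
rack corners @z .07 [0.7397 0.2009 0.07  ] [0.5927 0.1999 0.07  ] [ 0.5887 -0.0545  0.07  ]
{'time': 2.95, 'q': array([ -0.256 ,   0.1078,  16.382 , 106.2939,  -0.0411, -90.1685]), 'qd': array([ 3.6958, -2.3364, -2.6207,  0.7858,  1.1991,  4.2213]), 'joint_efforts': array([ -2.189 , -43.9243,  46.0358,  -0.1869,  -0.225 ,  -0.9655]), 'ee_pos': array([ 0.4885, -0.0024,  0.3308]), 'tcp_rot': array([-89.959 ,  -0.0198, 179.9126]), 'wrist_force': array([0.3418, 1.4474, 0.0726]), 'torque': array([-0.0244, -0.0295,  0.003 ]), 'opening': 0.08468821306335471}
[ 0.4881 -0.0684  0.474 ] [164.6829   0.0058 179.9311]
sharps_bin [(0.73, [242.0, 145.0, 320.0, 223.0])]
bin_handle [(0.89, [241.0, 148.0, 314.0, 221.0])]
scale_hook []
tape_roll_1 [(0.74, [318.0, 265.0, 350.0, 298.0])]
```

View pics/w1.png

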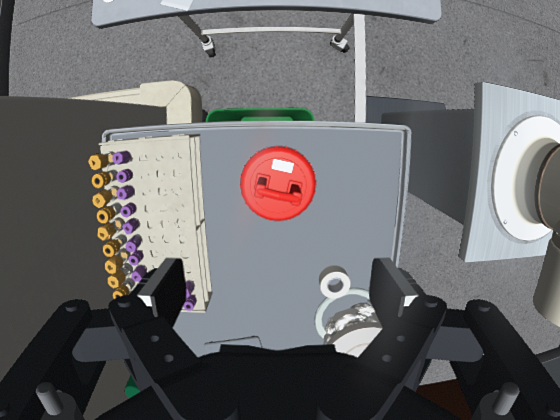

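```bash
python3 -m inch '[[[1,50,-4],[0,0,0],85],[[1,100,-4],[0,0,0],85],[[1,130,-4],[0,0,0],85],[[1,130,-4],[0,0,0],85],[[1,130,-4],[0,0,0],85]]'
python3 - <<'E'
from h import *
np.set_printoptions(precision=4,suppress=True)
o=bot.get_obs(); print(o['ee_pos'],o['tcp_rot'],o['wrist_force'])
p=cam('wrist'); save(p,'w2.png'); print(p['origin'],p['orientation'])
for k in ['bin_handle']:
    print(k,[(round(d['confidence'],2),np.round(d['box']).tolist()) for d in bot.cut_out(p,k)[:2]])
f=cv2.cvtColor(p['frame'],cv2.COLOR_RGB2BGR)[100:300,180:380]; cv2.imwrite('pics/w2c.png',cv2.resize(f,(600,600),interpolation=2))
E
```

```text
time: 3.7
ee_pos: [0.485, 0.0064, 0.2027]
tcp_rot: [-90.0, 0.0, -179.7]
wrist_force: [-0.1, 0.2, 0.9]
opening: 0.0852
[0.485  0.0064 0.2027] [ -90.0109    0.0496 -179.7333] [-0.1273  0.1849  0.8778]
[ 0.4848 -0.0597  0.3458] [ 164.6326    0.0708 -179.7132]
bin_handle [(0.58, [218.0, 146.0, 332.0, 253.0])]
```

View pics/w2c.png

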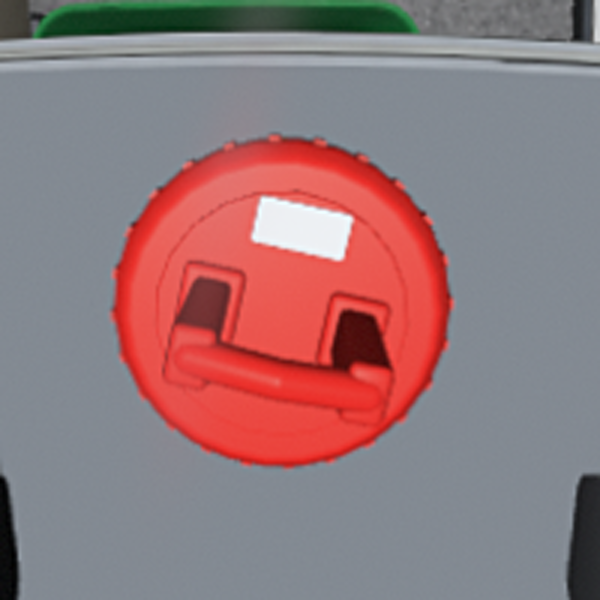

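```bash
cat >> h.py <<'E'
def wray(p,u,v):
    M=p['mtx'];a=np.array([u-M[0,2],v-M[1,2]]);r=np.hypot(*a);t=r/M[0,0]
    d=np.array([a[0]/r*np.sin(t),a[1]/r*np.sin(t),np.cos(t)])
    return np.array(p['origin']),R.from_euler('xyz',p['orientation'],degrees=True).as_matrix()@d
def watz(p,u,v,z):
    o,d=wray(p,u,v); return o+d*(z-o[2])/d[2]
def wproj(p,X):
    c=R.from_euler('xyz',p['orientation'],degrees=True).as_matrix().T@(np.array(X)-p['origin'])
    t=np.arctan2(np.hypot(c[0],c[1]),c[2]);M=p['mtx'];h=np.hypot(c[0],c[1])
    return np.array([M[0,2]+M[0,0]*t*c[0]/h,M[1,2]+M[0,0]*t*c[1]/h])
E
python3 - <<'E'
from h import *
np.set_printoptions(precision=4,suppress=True)
p=dict(mtx=np.array([[325.1922621,0,277.26391355],[0,325.19,210.0539],[0,0,1]]),origin=[ 0.4848,-0.0597,0.3458],orientation=[164.6326,0.0708,-179.7132])
C=lambda x,y:(180+x/3,100+y/3)
a=watz(p,*C(178,355),.15);b=watz(p,*C(388,390),.15); print(a,b,(a+b)/2,np.degrees(np.arctan2(*(a-b)[1::-1])),np.linalg.norm(a-b))
# lid outline
l=watz(p,*C(115,300),.09);r=watz(p,*C(450,300),.09);t=watz(p,*C(283,138),.1);bo=watz(p,*C(283,465),.09);print(l,r,t,bo)
# sockets' centres on lid
a=watz(p,*C(205,325),.1);b=watz(p,*C(358,360),.1);print(a,b,(a+b)/2,np.degrees(np.arctan2(*(a-b)[1::-1])))
o=bot.get_obs(); print(o['ee_pos'],o['tcp_rot'],o['wrist_force'])
E
```

```text
[ 0.5087 -0.0003  0.15  ] [0.4642 0.0072 0.15  ] [0.4865 0.0034 0.15  ] -9.614959031845679 0.045101749331099165
[0.533  0.0023 0.09  ] [0.4418 0.0019 0.09  ] [ 0.4872 -0.0421  0.1   ] [0.4871 0.0504 0.09  ]
[0.5075 0.0066 0.1   ] [0.4672 0.0159 0.1   ] [0.4874 0.0113 0.1   ] -13.08905757676629
[0.486  0.0061 0.204 ] [ -90.0123    0.2015 -179.7638] [-0.6171  0.5768 -0.3036]
```

```bash
python3 -m inch '[[[-1,0,3],[0,0.1,0],85],[[-1,10,3],[0,0.19,0],85],[[-1,40,3],[0,0.19,0],85],[[-1,70,3],[0,0.19,0],85],[[-1,94,3],[0,0.19,0],85],[[-1,94,3],[0,0.19,0],85],[[-1,94,3],[0,0.19,0],85],[[-1,94,3],[0,0.19,0],85]]'
python3 - <<'E'
from h import *
o=bot.get_obs(); print(o['ee_pos'],o['tcp_rot'],o['wrist_force'])
p=cam('wrist'); save(p,'w3.png')
f=cv2.cvtColor(p['frame'],cv2.COLOR_RGB2BGR)[100:400,100:460]; cv2.imwrite('pics/w3c.png',cv2.resize(f,(720,600),interpolation=2))
E
```

```text
time: 4.6
ee_pos: [0.4886, 0.0032, 0.1125]
tcp_rot: [-90.1, 0.4, 169.4]
wrist_force: [-0.2, -0.7, -0.2]
opening: 0.085
[0.48858676 0.00318963 0.11245453] [-90.0847567    0.38105061 169.35645921] [-0.16969468 -0.69495035 -0.22312198]
```

View pics/w3c.png

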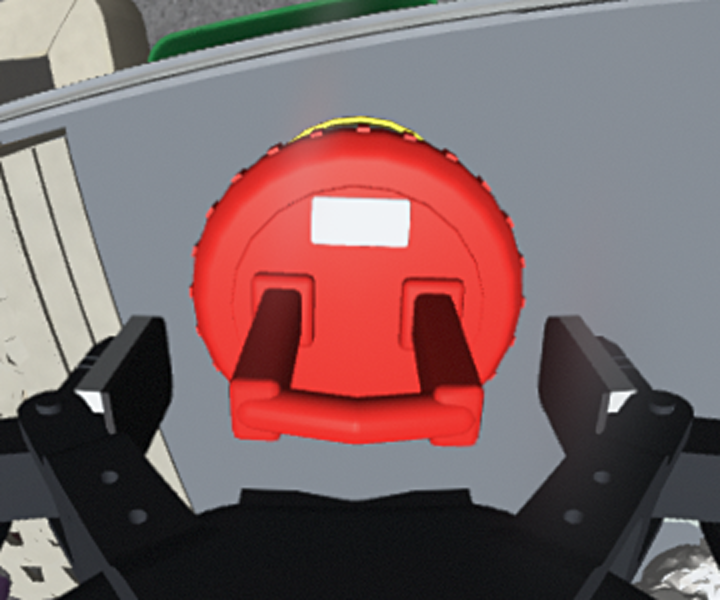

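```bash
python3 -m inch '[[[0,0,0],[0,0,0],40],[[0,0,0],[0,0,0],40],[[0,0,0],[0,0,0],40],[[0,0,0],[0,0,0],40],[[0,0,0],[0,0,0],40],[[0,0,0],[0,0,0],40],[[0,0,0],[0,0,0],40],[[0,0,0],[0,0,0],40]]' 60; python3 -c "
from h import *
print(bot.get_obs()['wrist_force'],bot.get_obs()['ee_pos'])"
python3 -m inch '[[[0,-5,0],[0,0,0],40],[[0,-20,0],[0,0,0],40],[[0,-50,0],[0,0,0],40],[[0,-80,0],[0,0,0],40],[[0,-110,0],[0,0,0],40],[[0,-140,0],[0,0,0],40],[[0,-150,0],[0,0,0],40],[[0,-150,0],[0,0,0],40],[[0,-150,0],[0,0,0],40],[[0,-150,0],[0,0,0],40],[[0,-150,0],[0,0,0],40]]'
python3 - <<'E'
from h import *
np.set_printoptions(precision=4,suppress=True)
f=[]
for n in ['side','top','wrist']:
    p=cam(n); save(p,n+'4.png'); o=bot.get_obs(); f.append(o['wrist_force'])
    for k in ['scale','scale_hook','bin_holder']:
        print(n,k,[(round(d['confidence'],2),np.round(d['box']).tolist()) for d in bot.cut_out(p,k)[:2]])
print(np.array(f),o['ee_pos'],o['tcp_rot'],o['opening'])
a=cv2.imread('pics/side4.png')[105:210,215:305]; b=cv2.imread('pics/top4.png')[180:260,110:215]
a=cv2.resize(a,(386,450),interpolation=2); b=cv2.resize(b,(400,305),interpolation=2)
b=cv2.copyMakeBorder(b,0,145,0,0,0); cv2.imwrite('pics/c4.png',np.hstack([a,b]))
E
```

```text
time: 5.45
ee_pos: [0.4887, 0.0032, 0.1132]
tcp_rot: [-90.1, 0.4, 169.4]
wrist_force: [-2.1, 1.0, 5.1]
opening: 0.0472
[-2.13780844  0.96509882  5.05423823] [0.48867528 0.00323498 0.11315128]
time: 6.55
ee_pos: [0.4871, 0.0031, 0.2618]
tcp_rot: [-90.1, 0.3, 169.3]
wrist_force: [-0.1, -0.2, -6.7]
opening: 0.0473
side scale [(0.95, [233.0, 133.0, 269.0, 193.0]), (0.38, [233.0, 147.0, 267.0, 209.0])]
side scale_hook [(0.56, [236.0, 146.0, 267.0, 210.0])]
side bin_holder [(0.93, [227.0, 308.0, 300.0, 353.0])]
top scale [(0.59, [125.0, 196.0, 200.0, 248.0])]
top scale_hook [(0.45, [124.0, 194.0, 200.0, 248.0])]
top bin_holder [(0.96, [361.0, 229.0, 405.0, 275.0])]
wrist scale []
wrist scale_hook []
wrist bin_holder []
[[ 1.1888  0.6444 -7.6848]
 [ 0.7764 -0.3042 -6.9322]
 [-0.4212  0.2458 -7.6895]] [0.4875 0.0032 0.2632] [-90.1025   0.4316 169.3493] 0.04687296502102374
```

View pics/c4.png

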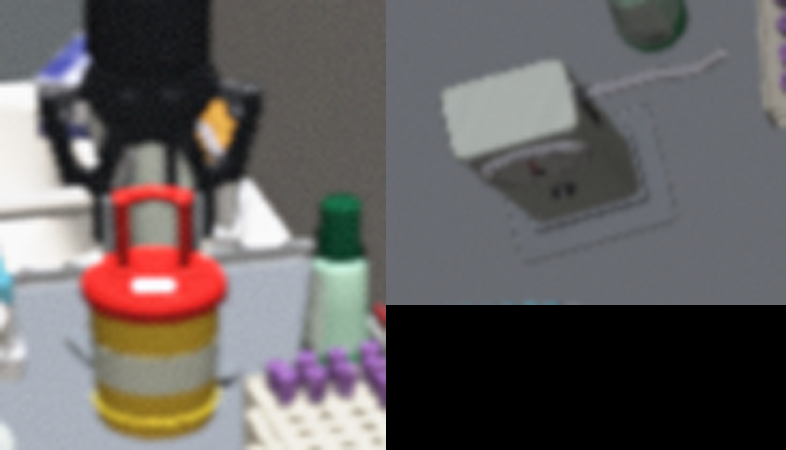

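```bash
python3 - <<'E'
from h import *
np.set_printoptions(precision=4,suppress=True)
B=lambda x,y:(110+(x-386)/3.81,180+y/3.81)
c=[atz('top',*B(*q),.268) for q in [(444,92),(560,62),(580,130),(460,160)]]
for q in c: print(q)
c=np.array(c); print('centre',c.mean(0),[np.degrees(np.arctan2(*(c[i]-c[j])[:2]))for i,j in [(1,0),(2,3)]],[np.linalg.norm(c[i]-c[j]) for i,j in[(0,1),(3,2),(0,3),(1,2)]])
h0=atz('top',*B(590,92),.246);t=atz('top',*B(724,52),.25);print(h0,t,np.degrees(np.arctan2((t-h0)[0],-(t-h0)[1])),np.linalg.norm(t-h0))
# foot z=~.01 corners near: (525,262),(676,212),(640,105)
f=[atz('top',*B(*q),.008) for q in[(525,262),(676,212),(642,106)]];print(*f,np.linalg.norm(f[0]-f[1]),np.linalg.norm(f[2]-f[1]))
E
```

```text
[0.5716 0.4066 0.268 ]
[0.5882 0.3238 0.268 ]
[0.5369 0.3103 0.268 ]
[0.5209 0.3952 0.268 ]
centre [0.5544 0.359  0.268 ] [np.float64(168.6884952677142), np.float64(169.32439463783598)] [np.float64(0.08446943973311594), np.float64(0.08647274025832563), np.float64(0.05198798008503596), np.float64(0.05303047072176322)]
[0.5707 0.3073 0.246 ] [0.593  0.2088 0.25  ] 12.743026964739808 0.10113149158509466
[0.4947 0.4142 0.008 ] [0.5287 0.2869 0.008 ] [0.6232 0.3133 0.008 ] 0.13178736646375871 0.09811838080437328
```

```bash
python3 - <<'E'
from h import *
np.set_printoptions(precision=4,suppress=True)
S=lambda x,y:(180+x/2.1,90+y/2.1); T=lambda x,y:(100+x*330/780,140+y*170/402)
for n,a,b in [('corner near scale',(196,222),(260,160)),('corner far',(243,305),(452,155)),('purple first',(212,213),(276,147)),('purple last',(305,270),(430,77)),('orange last',(320,253),(430,55)),('orange first',(270,190),(266,67))]:
    print(n,*tri(S(*a),T(*b)))
p=dict(mtx=np.array([[325.1922621,0,277.26391355],[0,325.19,210.0539],[0,0,1]]),origin=[0.4881,-0.0684,0.474],orientation=[164.6829,0.0058,179.9311])
for z in (0,.05,.07): print(z,watz(p,208,311,z),watz(p,186,311,z),watz(p,195,139,z))
E
```

```text
corner near scale [0.6047 0.2018 0.0507] 2.8513336474730114e-05
corner far [ 0.5973 -0.0561  0.0532] 0.008132353462176091
purple first [0.6189 0.1767 0.0757] 0.009094207895242066
purple last [ 0.6964 -0.0331  0.0813] 0.0019212670534794422
orange last [ 0.7174 -0.0341  0.1061] 0.0001607697952448795
orange first [0.7183 0.1831 0.1015] 0.0018038867109987573
0 [0.6092 0.2437 0.    ] [0.6497 0.246  0.    ] [ 0.6098 -0.0476  0.    ]
0.05 [0.5964 0.2107 0.05  ] [0.6326 0.2129 0.05  ] [ 0.5969 -0.0498  0.05  ]
0.07 [0.5913 0.1976 0.07  ] [0.6258 0.1996 0.07  ] [ 0.5918 -0.0507  0.07  ]
```

```bash
python3 -m inch '[[[2,-5,-8],[0,-0.08,0],40],[[5,-12,-22],[0,-0.2,0],40],[[8,-20,-36],[0,-0.34,0],40],[[12,-27,-50],[0,-0.48,0],40],[[15,-27,-64],[0,-0.62,0],40],[[18,-27,-78],[0,-0.76,0],40],[[21,-27,-92],[0,-0.9,0],40],[[24,-27,-106],[0,-1.04,0],40],[[27,-27,-120],[0,-1.18,0],40],[[31,-27,-134],[0,-1.32,0],40],[[34,-27,-148],[0,-1.46,0],40],[[37,-27,-162],[0,-1.58,0],40],[[40,-27,-174],[0,-1.68,0],40],[[42,-27,-182],[0,-1.75,0],40],[[42,-27,-182],[0,-1.75,0],40],[[42,-27,-182],[0,-1.75,0],40],[[42,-27,-182],[0,-1.75,0],40]]'
python3 - <<'E'
from h import *
np.set_printoptions(precision=4,suppress=True)
p=cam('wrist'); save(p,'w5.png'); print(p['origin'],p['orientation'])
import json; json.dump(dict(mtx=np.array(p['mtx']).tolist(),origin=list(p['origin']),orientation=list(p['orientation'])),open('w5.json','w'))
for k in ['scale','scale_hook']:
    print(k,[(round(d['confidence'],2),np.round(d['box']).tolist()) for d in bot.cut_out(p,k)[:2]])
f=np.array([(bot.camera('side'),bot.get_obs()['wrist_force'][2])[1] for _ in range(5)]);print(f)
cv2.imwrite('pics/w5c.png',cv2.resize(cv2.imread('pics/w5.png'),(800,600),interpolation=2))
E
```

```text
time: 8.85
ee_pos: [0.4797, 0.1893, 0.2902]
tcp_rot: [-89.6, 0.0, -90.5]
wrist_force: [0.6, -0.1, -7.2]
opening: 0.0474
[0.5452 0.1895 0.4339] [165.1198   0.0224 -90.4774]
scale [(0.83, [0.0, 43.0, 239.0, 182.0])]
scale_hook [(0.9, [75.0, 43.0, 244.0, 114.0])]
[-7.5732 -7.086  -7.127  -6.9643 -7.3284]
```

View pics/w5c.png

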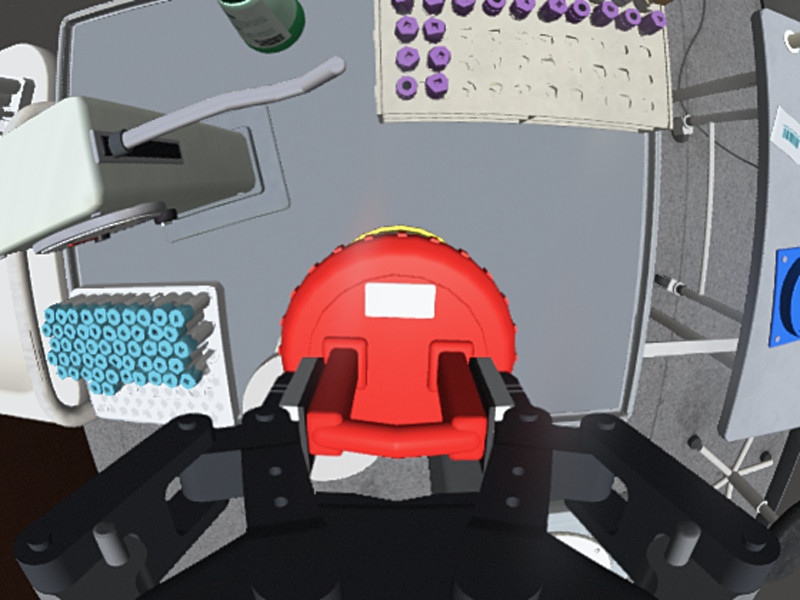

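```bash
python3 - <<'E'
from h import *
import json
np.set_printoptions(precision=4,suppress=True)
p=json.load(open('w5.json'));p['mtx']=np.array(p['mtx'])
W=lambda x,y:(x*.7,y*.7)
for n,q,z in [('exit',(118,141),.242),('b1',(210,108),.24),('b2',(240,101),.234),('b3',(297,88),.234),('tip',(343,63),.25)]:
    print(n,watz(p,*W(*q),z))
t=watz(p,*W(343,63),.25);e=watz(p,*W(118,141),.242);d=t-e;print(np.degrees(np.arctan2(d[0],-d[1])),np.hypot(*d[:2]))
for z in(.045,.05,.055,.06): print('rack',z,watz(p,*W(378,122),z),watz(p,*W(376,15),z))
print('tube',watz(p,*W(406,86),.08)); print('rackbase',watz(p,*W(380,125),0))
f=[watz(p,*W(*q),.006) for q in[(289,206),(262,108),(170,241)]];print('foot',*f)
for a in [(f[1]-f[0])[:2]]: print(np.degrees(np.arctan2(a[1],a[0])))
E
```

```text
exit [0.5712 0.3176 0.242 ]
b1 [0.5805 0.27   0.24  ]
b2 [0.5832 0.2579 0.234 ]
b3 [0.5868 0.2319 0.234 ]
tip [0.5929 0.2101 0.25  ]
11.410477975794295 0.10971840965621024
rack 0.045 [0.5937 0.2042 0.045 ] [0.6892 0.2053 0.045 ]
rack 0.05 [0.5931 0.204  0.05  ] [0.6873 0.2051 0.05  ]
rack 0.055 [0.5925 0.2038 0.055 ] [0.6855 0.2049 0.055 ]
rack 0.06 [0.5918 0.2036 0.06  ] [0.6836 0.2047 0.06  ]
tube [0.6173 0.1817 0.08  ]
rackbase [0.5965 0.2041 0.    ]
foot [0.5231 0.2898 0.006 ] [0.6176 0.314  0.006 ] [0.4948 0.4175 0.006 ]
14.375171240631275
```

```bash
python3 - <<'E'
from h import *
np.set_printoptions(precision=4,suppress=True)
for f,n,(x0,y0,x1,y1) in [('side0','a',(262,170,352,260)),('w5','w',(240,0,480,100))]:
    c=cv2.imread(f'pics/{f}.png')[y0:y1,x0:x1]; cv2.imwrite(f'pics/{n}6.png',c)
a=cv2.resize(cv2.imread('pics/a6.png'),(360,360),interpolation=2); b=cv2.resize(cv2.imread('pics/w6.png'),(432,180),interpolation=2)
b=cv2.copyMakeBorder(b,0,180,0,0,0); cv2.imwrite('pics/r6.png',np.hstack([a,b]))
E
```

```text
(no output)
```

View pics/r6.png

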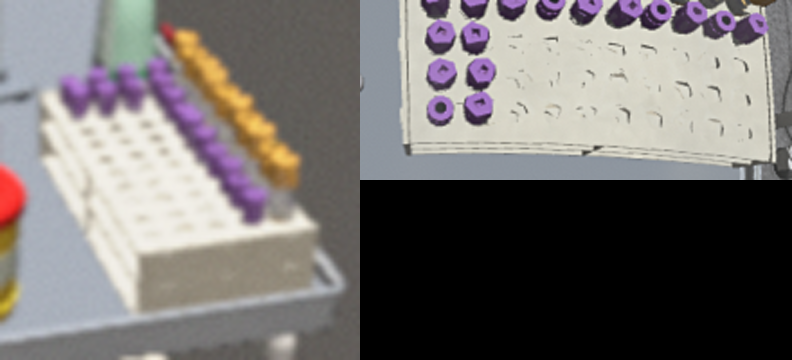

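```bash
python3 - <<'E'
from h import *
np.set_printoptions(precision=4,suppress=True)
A=lambda x,y:(262+x/4,170+y/4)
for t,b in [((137,252),(137,309)),((315,228),(312,285)),((42,95),(42,158))]:
    X=atz('side',*A(*b),0.)
    print(X,[(h,np.round(proj('side',X+[0,0,h])-A(*t),1)) for h in (.03,.04,.05,.06)])
E
```

```text
[ 0.6103 -0.0379  0.    ] [(0.03, array([0.3, 5.6])), (0.04, array([0.4, 2.6])), (0.05, array([ 0.5, -0.3])), (0.06, array([ 0.6, -3.3]))]
[ 0.7468 -0.0402  0.    ] [(0.03, array([-0. ,  5.7])), (0.04, array([0.2, 2.8])), (0.05, array([ 0.5, -0.1])), (0.06, array([ 0.8, -3. ]))]
[0.6016 0.1999 0.    ] [(0.03, array([0. , 7.9])), (0.04, array([0. , 5.2])), (0.05, array([0.1, 2.5])), (0.06, array([ 0.1, -0.2]))]
```

```bash
python3 -m inch '[[[10,0,5],[0,0.08,0],40],[[20,0,14],[0,0.2,0],40],[[30,0,25],[0,0.32,0],40],[[40,0,36],[0,0.44,0],40],[[48,0,48],[0,0.56,0],40],[[52,0,60],[0,0.68,0],40],[[52,0,72],[0,0.8,0],40],[[52,0,84],[0,0.92,0],40],[[52,0,96],[0,1.04,0],40],[[52,0,108],[0,1.16,0],40],[[52,0,120],[0,1.28,0],40],[[52,0,128],[0,1.353,0],40],[[52,10,128],[0,1.353,0],40],[[52,25,128],[0,1.353,0],40],[[52,45,128],[0,1.353,0],40],[[52,59,128],[0,1.353,0],40],[[52,59,128],[0,1.353,0],40],[[52,59,128],[0,1.353,0],40],[[52,59,128],[0,1.353,0],40]]'
python3 - <<'E'
from h import *
import json
np.set_printoptions(precision=4,suppress=True)
p=json.load(open('w5.json'));p['mtx']=np.array(p['mtx'])
print('bar rel TCP in w5',watz(p,398*.7,432*.7,.2902+.039)-[0.4797,0.1893,0.2902])
q=cam('side'); save(q,'s7.png')
f=[]
for n in ['wrist']:
  q=cam('wrist'); save(q,'w7.png'); print(q['origin'],q['orientation'],[(round(d['confidence'],2),np.round(d['box']).tolist()) for d in bot.cut_out(q,'scale_hook')[:2]])
for _ in range(6): f.append(bot.get_obs()['wrist_force']); cam('top')
o=bot.get_obs(); print(o['ee_pos'],o['tcp_rot']);f=np.array(f);print(f.mean(0),f.std(0))
a=cv2.imread('pics/w7.png')[200:420,160:400]; a=cv2.resize(a,(480,440),interpolation=2)
b=cv2.resize(cv2.imread('pics/s7.png')[105:215,215:295],(320,440),interpolation=2)
cv2.imwrite('pics/c7.png',np.hstack([a,b]))
E
```

```text
time: 11.15
ee_pos: [0.6081, 0.1368, 0.2334]
tcp_rot: [-89.9, 0.5, -167.9]
wrist_force: [0.5, -0.1, -6.5]
opening: 0.047
bar rel TCP in w5 [0.0022 0.0003 0.039 ]
[0.6205 0.0721 0.3766] [ 164.7205    0.5601 -167.9075] []
[0.6078 0.1368 0.2322] [ -89.9267    0.441  -167.9224]
[-0.2446  0.0327 -7.0478] [0.364  0.503  0.4144]
```

View pics/c7.png

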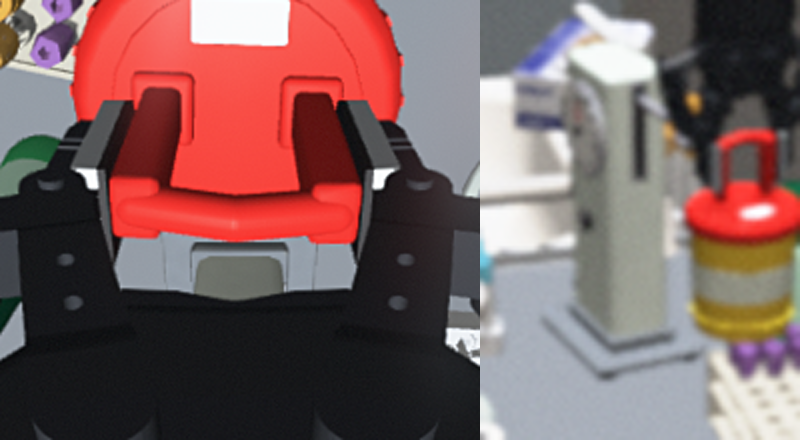

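```bash
python3 -m inch '[[[0,0,-8],[0,0,0],40],[[0,0,-20],[0,0,0],40],[[0,0,-30],[0,0,0],40],[[0,0,-40],[0,0,0],40],[[0,0,-50],[0,0,0],40],[[0,0,-60],[0,0,0],40],[[0,0,-70],[0,0,0],40],[[0,0,-80],[0,0,0],40],[[0,0,-88],[0,0,0],40],[[0,0,-95],[0,0,0],40],[[0,0,-102],[0,0,0],40],[[0,0,-108],[0,0,0],40],[[0,0,-112],[0,0,0],40],[[0,0,-112],[0,0,0],40],[[0,0,-112],[0,0,0],40]]'
python3 - <<'E'
from h import *
np.set_printoptions(precision=4,suppress=True)
q=cam('side'); save(q,'s8.png')
q=cam('wrist'); save(q,'w8.png')
f=[]
for _ in range(6): f.append(bot.get_obs()['wrist_force']); cam('top')
q=cam('top'); save(q,'t8.png')
o=bot.get_obs(); print(o['time'],o['ee_pos'],o['tcp_rot']);f=np.array(f);print(f.mean(0),f.std(0))
a=cv2.imread('pics/w8.png')[200:420,160:400]; a=cv2.resize(a,(480,440),interpolation=2)
b=cv2.resize(cv2.imread('pics/s8.png')[105:215,215:295],(320,440),interpolation=2)
cv2.imwrite('pics/c8.png',np.hstack([a,b]))
E
```

```text
time: 13.1
ee_pos: [0.5844, 0.2462, 0.2321]
tcp_rot: [-89.9, 0.4, -167.9]
wrist_force: [0.5, 0.2, -7.5]
opening: 0.0474
13.55 [0.5844 0.2462 0.2321] [ -89.9278    0.4474 -167.9339]
[ 0.2788  0.0146 -7.1556] [0.4917 0.5527 0.8665]
```

View pics/c8.png

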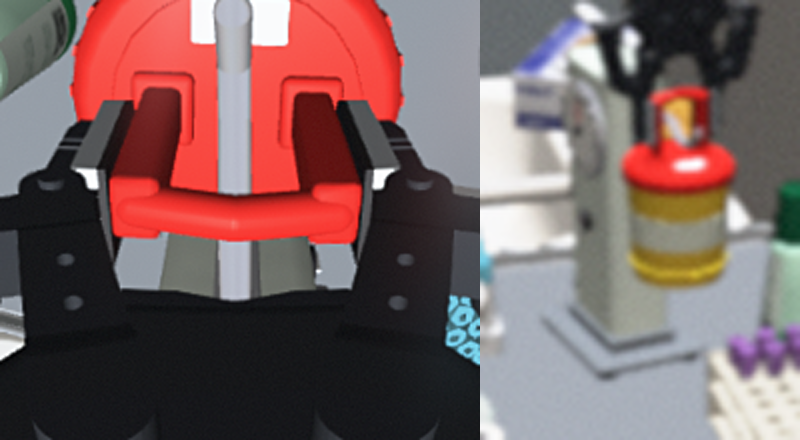

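```bash
python3 -m inch '[[[0,3,0],[0,0,0],40],[[0,8,0],[0,0,0],40],[[0,13,0],[0,0,0],40],[[0,18,0],[0,0,0],40],[[0,22,0],[0,0,0],40],[[0,24,0],[0,0,0],40],[[0,26,0],[0,0,0],40],[[0,28,0],[0,0,0],40],[[0,30,0],[0,0,0],40],[[0,32,0],[0,0,0],40],[[0,34,0],[0,0,0],40],[[0,36,0],[0,0,0],40],[[0,38,0],[0,0,0],40],[[0,40,0],[0,0,0],40],[[0,42,0],[0,0,0],40],[[0,44,0],[0,0,0],40],[[0,46,0],[0,0,0],40],[[0,48,0],[0,0,0],40],[[0,50,0],[0,0,0],40],[[0,50,0],[0,0,0],40]]'
cat >> h.py <<'E'
def forces(n=6):
    f=[];t=[]
    for _ in range(n):
        cam('top'); o=bot.get_obs(); f.append(o['wrist_force']); t.append(o['torque'])
    f=np.array(f); np.set_printoptions(precision=4,suppress=True)
    print(o['time'],o['ee_pos'],o['tcp_rot'],'F',f.mean(0),f.std(0),'T',np.mean(t,0))
E
python3 -c "
from h import *
forces()"
```

```text
time: 15.55
ee_pos: [0.5847, 0.2462, 0.1819]
tcp_rot: [-89.9, 0.4, -167.9]
wrist_force: [-1.8, -0.8, -3.8]
opening: 0.0472
15.85 [0.5848 0.2462 0.1823] [ -89.9279    0.4534 -167.9344] F [-1.3669 -1.2385 -3.8389] [0.4474 0.403  0.6827] T [-0.1301  0.2732  0.0133]
```

```bash
python3 -m inch '[[[0,2,0],[0,0,0],40],[[0,4,0],[0,0,0],40],[[0,6,0],[0,0,0],40],[[0,8,0],[0,0,0],40],[[0,10,0],[0,0,0],40],[[0,12,0],[0,0,0],40],[[0,14,0],[0,0,0],40],[[0,16,0],[0,0,0],40],[[0,18,0],[0,0,0],40],[[0,20,0],[0,0,0],40],[[0,20,0],[0,0,0],40]]'
python3 -c "
from h import *
forces(10)"
```

```text
time: 16.95
ee_pos: [0.5849, 0.2462, 0.162]
tcp_rot: [-89.9, 0.4, -167.9]
wrist_force: [-1.3, -0.7, -1.3]
opening: 0.0471
17.45 [0.585  0.2462 0.1623] [ -89.9269    0.4552 -167.9345] F [-2.8922 -1.5621 -1.0776] [0.427  0.4012 0.3993] T [-0.229   0.5088  0.0111]
```

```bash
python3 -m inch '[[[0.2,1.5,0.1],[0,0,0],40],[[0.4,3,0.2],[0,0,0],40],[[0.6,4.5,0.3],[0,0,0],40],[[0.7,6,0.3],[0,0,0],40],[[0.7,7,0.3],[0,0,0],40],[[0.7,7,0.3],[0,0,0],40],[[0.7,7,0.3],[0,0,0],40]]'
python3 -c "
from h import *
forces(12)"
```

```text
time: 18.15
ee_pos: [0.5847, 0.2458, 0.1555]
tcp_rot: [-89.9, 0.5, -167.9]
wrist_force: [3.2, 0.7, -1.3]
opening: 0.047
18.75 [0.5845 0.2457 0.1553] [ -89.9206    0.4662 -167.9382] F [ 3.3738 -0.2418  0.0387] [0.5045 0.5653 0.4409] T [-0.0483 -0.6059 -0.0047]
```

```bash
python3 -m inch '[[[-0.2,0,0],[0,0,0],40],[[-0.3,0,0],[0,0,0],40],[[-0.3,0,0],[0,0,0],40],[[-0.3,0,0],[0,0,0],40]]'
python3 -c "
from h import *
forces(12)"
```

```text
time: 19.15
ee_pos: [0.5847, 0.2457, 0.1553]
tcp_rot: [-89.9, 0.4, -167.9]
wrist_force: [1.3, -1.1, -0.9]
opening: 0.047
19.75 [0.5847 0.2458 0.1553] [ -89.9187    0.4525 -167.9388] F [ 1.1188 -1.4083 -0.2456] [0.5182 0.4591 0.3733] T [-0.2178 -0.1512 -0.0013]
```

```bash
python3 -m inch '[[[0,0.5,0.2],[0,0,0],40],[[0,0.5,0.2],[0,0,0],40],[[0,0.5,0.2],[0,0,0],50],[[0,0.5,0.2],[0,0,0],54],[[0,0.5,0.2],[0,0,0],60],[[0,0.5,0.2],[0,0,0],66],[[0,0.5,0.2],[0,0,0],70],[[0,0.5,0.2],[0,0,0],70],[[0,0.5,0.2],[0,0,0],70],[[0,0.5,0.2],[0,0,0],70]]' 20
python3 - <<'E'
from h import *
q=cam('wrist'); save(q,'w9.png'); q=cam('side'); save(q,'s9.png')
forces(4)
q=cam('wrist'); save(q,'w9b.png')
a=cv2.imread('pics/w9.png').astype(int);b=cv2.imread('pics/w9b.png').astype(int);print(np.abs(a-b).mean(),(np.abs(a-b).max(2)>60).sum())
a=cv2.imread('pics/w9b.png')[180:400,160:400]; a=cv2.resize(a,(480,440),interpolation=2)
b=cv2.resize(cv2.imread('pics/s9.png')[125:235,215:295],(320,440),interpolation=2)
cv2.imwrite('pics/c9.png',np.hstack([a,b]))
E
```

```text
time: 20.75
ee_pos: [0.5847, 0.2456, 0.1548]
tcp_rot: [-89.9, 0.5, -167.9]
wrist_force: [-0.1, -0.7, 0.6]
opening: 0.0697
21.05 [0.5847 0.2456 0.1548] [ -89.9183    0.4512 -167.9361] F [-0.1455  0.2013  0.3368] [0.388  0.4918 0.2903] T [0.0134 0.0116 0.009 ]
1.4733871882086167 909
```

View pics/c9.png

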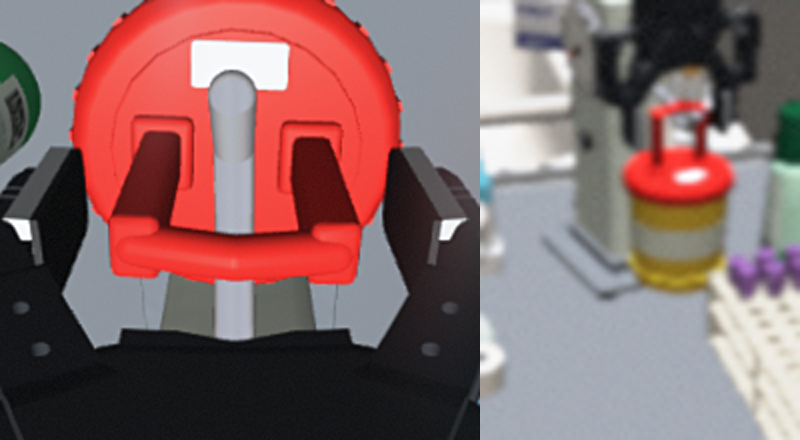

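```bash
W='[[[0,0,0],[0,0,0],70],[[0,0,0],[0,0,0],70],[[0,0,0],[0,0,0],70],[[0,0,0],[0,0,0],70],[[0,0,0],[0,0,0],70],[[0,0,0],[0,0,0],70],[[0,0,0],[0,0,0],70],[[0,0,0],[0,0,0],70],[[0,0,0],[0,0,0],70],[[0,0,0],[0,0,0],70],[[0,0,0],[0,0,0],70],[[0,0,0],[0,0,0],70],[[0,0,0],[0,0,0],70],[[0,0,0],[0,0,0],70],[[0,0,0],[0,0,0],70],[[0,0,0],[0,0,0],70],[[0,0,0],[0,0,0],70],[[0,0,0],[0,0,0],70],[[0,0,0],[0,0,0],70],[[0,0,0],[0,0,0],70]]'
python3 -m inch '[[[0,0,0],[0,0,0],70],[[0,0,0],[0,0,0],70],[[0,0,0],[0,0,0],70],[[0,0,0],[0,0,0],70],[[0,0,0],[0,0,0],70],[[0,0,0],[0,0,0],70],[[0,0,0],[0,0,0],70],[[0,0,0],[0,0,0],70],[[0,0,0],[0,0,0],70],[[0,0,0],[0,0,0],70],[[0,0,0],[0,0,0],70],[[0,0,0],[0,0,0],70],[[0,0,0],[0,0,0],70],[[0,0,0],[0,0,0],70],[[0,0,0],[0,0,0],70],[[0,0,0],[0,0,0],70],[[0,0,0],[0,0,0],70],[[0,0,0],[0,0,0],70],[[0,0,0],[0,0,0],70],[[0,0,0],[0,0,0],70]]' >/dev/null
python3 - <<'E'
from h import *
fr=[]
for i in range(12):
    q=cam('wrist'); fr.append(cv2.cvtColor(q['frame'],cv2.COLOR_RGB2GRAY).astype(np.float32)[170:320,220:340])
w=cv2.createHanningWindow((120,150),cv2.CV_32F)
print([np.round(cv2.phaseCorrelate(fr[0],f,w)[0],2).tolist() for f in fr[1:]])
save(q,'w10.png')
b=cv2.imread('pics/w9.png',0).astype(np.float32)[170:320,220:340]; print('vs release',cv2.phaseCorrelate(b,fr[-1],w)[0])
print(bot.get_obs()['time'])
E
```

```text
[[0.01, -0.01], [0.0, -0.03], [0.03, -0.03], [0.02, -0.09], [0.05, -0.12], [0.07, -0.12], [0.05, -0.15], [0.09, -0.17], [0.11, -0.18], [0.11, -0.21], [0.11, -0.23]]
vs release (-0.14768371888158072, 0.4816265039549421)
23.7
```

```bash
python3 -m inch '[[[0,0,0],[0,0,0],70],[[0,0,0],[0,0,0],70],[[0,0,0],[0,0,0],70],[[0,0,0],[0,0,0],70],[[0,0,0],[0,0,0],70],[[0,0,0],[0,0,0],70],[[0,0,0],[0,0,0],70],[[0,0,0],[0,0,0],64],[[0,0,0],[0,0,0],58],[[0,0,0],[0,0,0],54],[[0,0,0],[0,0,0],51],[[0,0,0],[0,0,0],49],[[0,0,0],[0,0,0],47],[[0,0,0],[0,0,0],45],[[0,0,0],[0,0,0],40],[[0,0,0],[0,0,0],40],[[0,0,0],[0,0,0],40]]' 20
python3 -m inch '[[[0,0,0],[0,0,0],40],[[0,0,0],[0,0,0],40],[[0,0,0],[0,0,0],40]]' 60
python3 -c "
from h import *
forces(8)"
```

```text
time: 25.4
ee_pos: [0.5847, 0.2455, 0.1548]
tcp_rot: [-89.9, 0.4, -167.9]
wrist_force: [-0.1, -1.4, -0.6]
opening: 0.0479
time: 25.7
ee_pos: [0.5848, 0.2454, 0.1548]
tcp_rot: [-89.9, 0.4, -167.9]
wrist_force: [0.1, -2.2, -1.1]
opening: 0.0468
26.1 [0.5848 0.2455 0.1548] [ -89.9131    0.4498 -167.9447] F [ 0.1416 -0.9237  0.0978] [0.4321 0.3438 0.4349] T [-0.2217 -0.0207 -0.0233]
```

```bash
python3 -m inch '[[[0,-1,0],[0,0,0],40],[[0,-3,0],[0,0,0],40],[[0,-5,0],[0,0,0],40],[[-0.1,-7,0],[0,0,0],40],[[-0.1,-9,0],[0,0,0],40],[[-0.1,-11,0],[0,0,0],40],[[-0.1,-13,0],[0,0,0],40],[[-0.1,-15,0],[0,0,0],40],[[-0.1,-17,0],[0,0,0],40],[[-0.1,-19,0],[0,0,0],40],[[-0.2,-21,0],[0,0,0],40],[[-0.2,-23,0],[0,0,0],40],[[-0.2,-25,0],[0,0,0],40],[[-0.2,-27,0],[0,0,0],40],[[-0.2,-29,0],[0,0,0],40],[[-0.2,-31,0],[0,0,0],40],[[-0.3,-33,0],[0,0,0],40],[[-0.3,-35,0],[0,0,0],40],[[-0.3,-37,0],[0,0,0],40],[[-0.3,-37,0],[0,0,0],40]]'
python3 -m inch '[[[0,-1,0],[0,0,0],40],[[0,-2.5,0],[0,0,0],40],[[0,-4,0],[0,0,0],40],[[0,-5.5,0],[0,0,0],40],[[0,-7,0],[0,0,0],40],[[0,-8.5,0],[0,0,0],40],[[0,-10,0],[0,0,0],40],[[0,-11.5,0],[0,0,0],40],[[0,-13,0],[0,0,0],40],[[0,-14.5,0],[0,0,0],40],[[0,-16,0],[0,0,0],40],[[0,-17.5,0],[0,0,0],40],[[0,-19,0],[0,0,0],40],[[0,-21,0],[0,0,0],40],[[0,-24,0],[0,0,0],40],[[0,-28,0],[0,0,0],40],[[0,-33,0],[0,0,0],40],[[0,-38,0],[0,0,0],40],[[0,-41,0],[0,0,0],40],[[0,-41,0],[0,0,0],40]]'
python3 -c "
from h import *
q=cam('wrist'); save(q,'w11.png');save(cam('side'),'s11.png')
forces(5)"
```

```text
time: 28.1
ee_pos: [0.5847, 0.2455, 0.192]
tcp_rot: [-89.9, 0.5, -167.9]
wrist_force: [0.2, -1.3, -4.8]
opening: 0.0474
time: 30.1
ee_pos: [0.5846, 0.2456, 0.2337]
tcp_rot: [-89.9, 0.5, -167.9]
wrist_force: [0.2, -0.9, -7.3]
opening: 0.0471
30.45 [0.5844 0.2455 0.2328] [ -89.9061    0.4368 -167.9408] F [ 0.1342  0.0152 -7.1747] [0.3877 0.4168 0.5312] T [-0.001   0.0046 -0.0361]
```

```bash
python3 -m inch '[[[0,0,4],[0,0,0],40],[[0,0,12],[0,0,0],40],[[0,0,22],[0,0,0],40],[[0,0,32],[0,0,0],40],[[0,0,42],[0,0,0],40],[[0,0,52],[0,0,0],40],[[0,0,64],[0,0,0],40],[[0,0,76],[0,0,0],40],[[0,0,90],[0,0,0],40],[[0,0,104],[0,0,0],40],[[0,-6,115],[0,0,0],40],[[0,-20,122],[0,0,0],40],[[0,-40,130],[0,0,0],40],[[0,-60,140],[0,0,0],40],[[0,-65,150],[0,0,0],40],[[0,-65,150],[0,0,0],40]]'
```

```text
time: 32.05
ee_pos: [0.6159, 0.0974, 0.2988]
tcp_rot: [-89.9, 0.5, -168.0]
wrist_force: [-0.5, -1.1, -7.7]
opening: 0.0473
```

```bash
python3 -m inch '[[[8,0,9],[0,0,0],40],[[22,0,25],[0,0,0],40],[[42,0,48],[0,0,0],40],[[63,0,72],[0,0,0],40],[[84,0,96],[0,0,0],40],[[105,0,120],[0,0,0],40],[[126,0,144],[0,0,0],40],[[147,0,168],[0,0,0],40],[[168,0,192],[0,0,0],40],[[189,0,216],[0,0,0],40],[[208,0,238],[0,0,0],40],[[222,0,255],[0,0,0],40],[[232,0,266],[0,0,0],40],[[238,0,273],[0,0,0],40],[[238,0,273],[0,0,0],40],[[238,0,273],[0,0,0],40],[[238,0,273],[0,0,0],40]]'
python3 - <<'E'
from h import *
np.set_printoptions(precision=4,suppress=True)
p=cam('wrist'); save(p,'w12.png'); print(p['origin'],p['orientation'])
r=bot.cut_out(p,'bin_holder'); print([(round(d['confidence'],2),np.round(d['box']).tolist()) for d in r])
t=cam('top'); rt=bot.cut_out(t,'bin_holder'); s=cam('side'); rs=bot.cut_out(s,'bin_holder')
for r_ in (rt,rs): print([(round(d['confidence'],2),np.round(d['box']).tolist()) for d in r_])
def quad(m):
    m=m.astype(np.uint8); c=max(cv2.findContours(m,0,2)[0],key=cv2.contourArea)
    return cv2.minAreaRect(c)
print(quad(rt[0]['region']),quad(r[0]['region']))
forces(3)
f=cv2.imread('pics/w12.png'); cv2.imwrite('pics/w12c.png',cv2.resize(f[0:260,130:430],(690,598),interpolation=2))
E
```

```text
time: 33.75
ee_pos: [0.44, -0.2184, 0.297]
tcp_rot: [-89.9, 0.5, -168.0]
wrist_force: [-1.2, -1.1, -7.2]
opening: 0.0472
[ 0.4522 -0.2831  0.4402] [ 164.7478    0.5562 -167.9549]
[(0.57, [247.0, 33.0, 353.0, 136.0])]
[]
[(0.55, [229.0, 308.0, 300.0, 353.0])]Traceback (most recent call last):
  File "<stdin>", line 10, in <module>
IndexError: list index out of range
```

```bash
python3 -c "
import cv2
f=cv2.imread('pics/w12.png'); cv2.imwrite('pics/w12c.png',cv2.resize(f[10:190,200:400],(660,594),interpolation=2))"
```

```text
(no output)
```

View pics/w12c.png

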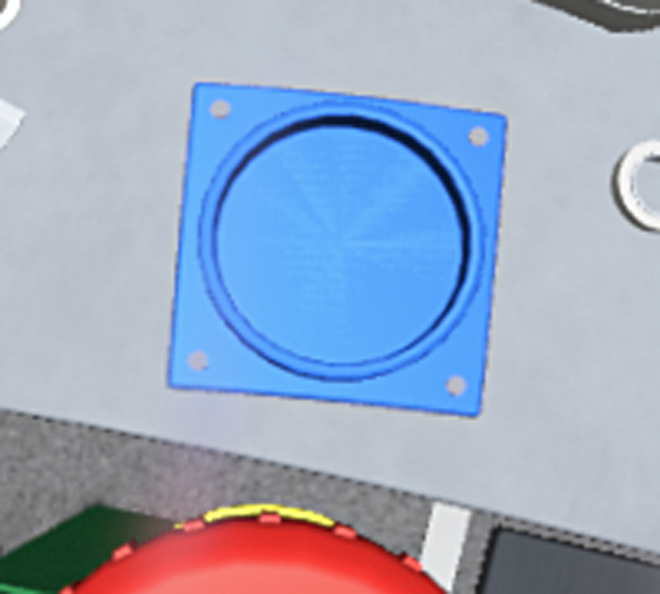

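```bash
python3 - <<'E'
from h import *
np.set_printoptions(precision=4,suppress=True)
p=dict(mtx=np.array([[325.1922621,0,277.26391355],[0,325.19,210.0539],[0,0,1]]),origin=[0.4522,-0.2831,0.4402],orientation=[164.7478,0.5562,-167.9549])
C=lambda x,y:(200+x/3.3,10+y/3.3)
for z in (-.02,-.01,0,.006,.015):
    q=np.array([watz(p,*C(*c),z) for c in [(195,84),(507,115),(480,416),(168,387)]])
    print('foot',z,q.mean(0),np.mean([np.linalg.norm(q[i]-q[i-1]) for i in range(4)]))
for z in (0,.01,.018,.028,.034):
    q=np.array([watz(p,*C(*c),z) for c in [(198,240),(485,242),(341,98),(341,382)]])
    print('rim',z,q.mean(0),np.linalg.norm(q[0]-q[1]),np.linalg.norm(q[2]-q[3]))
X,e=None,None
# stereo top/side: hold-out check with centre at table heights
for z in (-.02,-.01,0,.01): print(z,proj('top',[*q.mean(0)[:2],z+.006]),proj('side',[*q.mean(0)[:2],z+.01]))
forces(3)
E
```

```text
foot -0.02 [ 0.4334 -0.3445 -0.02  ] 0.13415803550794284
foot -0.01 [ 0.4338 -0.3431 -0.01  ] 0.13124282395844383
foot 0 [ 0.4342 -0.3418  0.    ] 0.12832761240894486
foot 0.006 [ 0.4344 -0.341   0.006 ] 0.1265784854792455
foot 0.015 [ 0.4348 -0.3398  0.015 ] 0.12395479508469641
rim 0 [ 0.4338 -0.3449  0.    ] 0.11690752146404804 0.11924885494198524
rim 0.01 [ 0.4342 -0.3435  0.01  ] 0.11425173951347897 0.11653988504325773
rim 0.018 [ 0.4345 -0.3424  0.018 ] 0.11212711395302379 0.11437270912427576
rim 0.028 [ 0.4349 -0.341   0.028 ] 0.10947133200245474 0.11166373922554823
rim 0.034 [ 0.4352 -0.3401  0.034 ] 0.10787786283211334 0.11003835728631173
-0.02 [382.0026 252.0723] [262.6654 332.9958]
-0.01 [382.6656 251.5535] [262.6393 329.6996]
0 [383.3367 251.0283] [262.6129 326.3735]
0.01 [384.0161 250.4967] [262.5863 323.0171]
34.2 [ 0.4398 -0.219   0.2972] [ -89.8813    0.5328 -168.012 ] F [ 0.2118  0.77   -7.1793] [0.3363 0.2313 0.2105] T [-0.024   0.0136 -0.044 ]
```

```bash
python3 -m inch '[[[3,0,10],[0,0,0],40],[[9,0,32],[0,0,0],40],[[16,0,58],[0,0,0],40],[[23,0,84],[0,0,0],40],[[28,0,106],[0,0,0],40],[[30,0,117],[0,0,0],40],[[30,5,117],[0,0,0],40],[[30,20,117],[0,0,0],40],[[31,45,117],[0,0,0],40],[[31,70,117],[0,0,0],40],[[31,95,117],[0,0,0],40],[[31,115,117],[0,0,0],40],[[32,128,117],[0,0,0],40],[[32,135,117],[0,0,0],40],[[32,135,117],[0,0,0],40],[[32,135,117],[0,0,0],40]]'
python3 - <<'E'
from h import *
forces(4)
for n in ['top','side','wrist']:
    p=cam(n)
    for k in ['bin_holder','sharps_bin']: print(n,k,[(round(d['confidence'],2),np.round(d['box']).tolist()) for d in bot.cut_out(p,k)[:2]])
    save(p,n+'13.png')
print(proj('side',[.4347,-.3415,.0285]),proj('top',[.4347,-.3415,.0285]))
E
```

```text
time: 35.8
ee_pos: [0.4344, -0.3402, 0.1631]
tcp_rot: [-89.8, 0.6, -168.0]
wrist_force: [0.0, -0.3, -7.2]
opening: 0.0471
36.0 [ 0.4344 -0.3403  0.163 ] [ -89.8259    0.5776 -168.0106] F [ 0.0273 -0.374  -7.1762] [0.7664 0.4311 0.2754] T [-0.0508  0.0258 -0.0073]
top bin_holder [(0.85, [363.0, 233.0, 379.0, 270.0])]
top sharps_bin [(0.62, [378.0, 231.0, 393.0, 258.0])]
side bin_holder [(0.94, [228.0, 309.0, 302.0, 349.0])]
side sharps_bin [(0.63, [240.0, 253.0, 282.0, 327.0])]
wrist bin_holder [(0.77, [209.0, 117.0, 353.0, 197.0])]
wrist sharps_bin [(0.73, [195.0, 162.0, 361.0, 322.0]), (0.46, [209.0, 117.0, 350.0, 194.0])]
[262.4922 320.5913] [385.3279 249.949 ]
```

```bash
python3 -m inch '[[[0,5,0],[0,0,0],40],[[0,12,0],[0,0,0],40],[[0,20,0],[0,0,0],40],[[0,28,0],[0,0,0],40],[[0.3,34,0],[0,0,0],40],[[0.3,37,0],[0,0,0],40],[[0.3,39,0],[0,0,0],40],[[0.4,40,0],[0,0,0],40],[[0.4,40,0],[0,0,0],40],[[0.4,40,0],[0,0,0],40]]'
python3 -c "
from h import *
forces(5)"
```

```text
time: 37.45
ee_pos: [0.4341, -0.3402, 0.1224]
tcp_rot: [-89.9, 0.5, -168.0]
wrist_force: [0.0, 0.7, -6.6]
opening: 0.0473
37.7 [ 0.4341 -0.3402  0.1222] [ -89.876     0.5366 -168.0099] F [ 0.2082  0.1138 -7.1145] [0.5633 0.3993 0.4113] T [ 0.0023  0.031  -0.0094]
```

```bash
python3 -m inch '[[[0,1,0],[0,0,0],40],[[0,2,0],[0,0,0],40],[[0,3,0],[0,0,0],40],[[0,3,0],[0,0,0],40]]'
python3 -c "
from h import *
forces(5)"
```

```text
time: 38.1
ee_pos: [0.4343, -0.3403, 0.1206]
tcp_rot: [-89.8, 0.6, -168.0]
wrist_force: [-2.0, 3.3, 4.5]
opening: 0.0471
38.35 [ 0.4343 -0.3403  0.1205] [ -89.8045    0.5898 -168.0131] F [-2.7578  2.7094  6.2295] [0.477  0.6247 0.5535] T [ 0.4971  0.8649 -0.0846]
```

```bash
python3 -m inch '[[[0,-0.7,0],[0,0,0],40],[[0,-0.7,0],[0,0,0],40],[[0,-0.7,0],[0,0,0],50],[[0,-0.7,0],[0,0,0],54],[[0,-0.7,0],[0,0,0],60],[[0,-0.7,0],[0,0,0],70],[[0,-0.7,0],[0,0,0],75],[[0,-0.7,0],[0,0,0],75],[[0,-5,0],[0,0,0],75],[[0,-20,0],[0,0,0],75],[[0,-50,0],[0,0,0],75],[[0,-90,0],[0,0,0],75],[[0,-130,0],[0,0,0],75],[[0,-160,0],[0,0,0],75],[[0,-160,-60],[0,0,0],75],[[0,-160,-100],[0,0,0],75],[[0,-160,-120],[0,0,0],75],[[0,-160,-120],[0,0,0],75],[[0,-160,-120],[0,0,0],75]]' 20
python3 - <<'E'
from h import *
from scipy.optimize import least_squares
forces(2)
for n in ['top','side','wrist']:
    p=cam(n); save(p,n+'14.png')
    for k in ['bin_holder','sharps_bin','scale_hook','bottle_green','tape_roll_1','needle_holder_1']: print(n,k,[(round(d['confidence'],2),np.round(d['box']).tolist()) for d in bot.search_frame(p,k)[:1]])
    if n=='wrist':
        f=p['frame'].astype(int); red=((f[...,0]>150)&(f[...,1]<90)&(f[...,2]<90)).astype(np.uint8)
        blue=((f[...,2]>150)&(f[...,0]<120)&(f[...,2]-f[...,0]>80)).astype(np.uint8)
        for nm,m in(('red',red),('blue',blue)):
            c=max(cv2.findContours(m,0,2)[0],key=cv2.contourArea); print(nm,cv2.boundingRect(c),cv2.contourArea(c))
        # expected lid circle & holder foot corners
        a=np.linspace(0,2*np.pi,60)
        q=np.array([wproj(p,[.4347+.0455*np.cos(t),-.3415+.0455*np.sin(t),.1]) for t in a]); print('lid expected',q.min(0),q.max(0))
        q=np.array([wproj(p,[.4347+.055*np.cos(t),-.3415+.055*np.sin(t),.028]) for t in a]); print('rim expected',q.min(0),q.max(0))
E
```

```text
time: 40.25
ee_pos: [0.4078, -0.2227, 0.2814]
tcp_rot: [-89.7, 0.7, -168.0]
wrist_force: [-0.4, -0.3, -0.6]
opening: 0.0748
40.35 [ 0.4078 -0.2234  0.2805] [ -89.7771    0.6071 -168.0356] F [-0.35    0.1856 -0.2702] [0.0713 0.5278 0.0784] T [-0.021   0.0001 -0.0226]
top bin_holder []
top sharps_bin [(0.27, [125.0, 198.0, 186.0, 246.0])]
top scale_hook []
top bottle_green [(0.67, [164.0, 164.0, 191.0, 194.0])]
top tape_roll_1 [(0.64, [217.0, 268.0, 230.0, 284.0])]
top needle_holder_1 []
side bin_holder [(0.68, [229.0, 312.0, 303.0, 352.0])]
side sharps_bin [(0.79, [243.0, 269.0, 284.0, 339.0])]
side scale_hook [(0.45, [257.0, 130.0, 269.0, 144.0])]
side bottle_green [(0.83, [284.0, 148.0, 300.0, 186.0])]
side tape_roll_1 [(0.5, [204.0, 211.0, 219.0, 224.0])]
side needle_holder_1 [(0.67, [339.0, 320.0, 353.0, 347.0])]
wrist bin_holder [(0.73, [226.0, 29.0, 333.0, 133.0])]
wrist sharps_bin [(0.9, [230.0, 28.0, 328.0, 118.0])]
wrist scale_hook []
wrist bottle_green [(0.57, [93.0, 390.0, 108.0, 419.0])]
wrist tape_roll_1 []
wrist needle_holder_1 [(0.59, [153.0, 0.0, 178.0, 18.0])]
red (232, 31, 92, 87) 777.5
blue (225, 31, 107, 104) 2873.5
lid expected [231.1361  25.0088] [323.53   113.2786]
rim expected [232.2559  34.9269] [323.6588 123.0428]
```

```bash
python3 - <<'E'
from h import *
np.set_printoptions(precision=1,suppress=True)
a=np.linspace(0,6.28,60)
q=np.array([proj('side',[.4347+.0455*np.cos(t),-.3415+.0455*np.sin(t),.1]) for t in a]); print('lid exp cols',q[:,0].min(),q[:,0].max(),'handle top row',proj('side',[.4347,-.3415,.161]))
s0=cv2.imread('pics/side0.png').astype(int)
p=cam('side'); s=cv2.cvtColor(p['frame'],cv2.COLOR_RGB2BGR).astype(int); f=s[...,::-1]
red=((f[...,0]>140)&(f[...,1]<80)&(f[...,2]<80)); red[:230]=0
ys,xs=np.where(red); print('red',xs.min(),xs.max(),ys.min(),ys.max())
print('handle cols',np.where(red[ys.min()+4:ys.min()+14])[1].min(),np.where(red[ys.min()+4:ys.min()+14])[1].max())
d=np.abs(s0-s)[110:175,230:275].max(2); print('scale region diff',d.mean(),(d>40).sum())
w=cam('wrist')['frame']; import time
w2=cam('wrist')['frame']; print('still',np.abs(w.astype(int)-w2).mean())
E
```

```text
lid exp cols 241.23709474889648 283.27149371324043 handle top row [262.1 272.6]
red 241 283 269 310
handle cols 251 272
scale region diff 75.03384615384616 1702
still 0.9132369614512472
```

```bash
python3 -c "
from h import *
print(bot.get_obs()['time'],bot.get_obs()['opening']); print(bot.job_done())"
```

```text
41.55 0.07517055501882608
the job is handed in; nothing more can be done
None
```

I weighed the bin on the scale, set it down in the well of the blue holder, and handed the job in at 41.6 s. No verdict was given, so what follows comes from my own checks.

**Weighing:** I hung the bin on the hook and lowered it until the wrist carried almost none of its weight (about 0.25 N left) before opening the fingers. It hung untouched for about 4 s. Over the last half second of that which I compared, the picture shifted by only about 0.25 px. The weight was about 7.2 N, or roughly 0.73 kg, and the hook went down about 51 mm. The mass comes from wrist force and the hook's travel; I did not read the dial.

**Lifting off:** I gripped the bin again and raised it at about 20 mm/s. The full weight was back on the wrist before I drew the bin clear of the hook.

**Last checks:**
- **Bin position:** in the side picture the lid edges match their expected columns exactly (241–283), so the bin stands upright and centred. The wrist picture puts the lid about 5 mm off centre, inside the 16 mm allowed. The bin touched the floor about 2 mm above the height I had worked out, probably measurement error.
- **Hook:** the network found it at its starting place in the side picture, though only with 0.45 confidence. My before-and-after picture comparison of the scale was no use, because the arm probably blocked the view.
- **Loose things:** the bottle, tape roll and needle holder were within about 3 px of where they started.
- **Tube rack:** I had measured it very close to the hanging bin, so I hung the bin about 7 mm nearer the case. No contact showed in the wrist force, but I did not compare the rack's position before and after.

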